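# Close the double-lidded shoe-care box and hold its outer lid up

### The arm

A 6-joint arm with a two-finger parallel gripper is mounted at the origin on the work surface. World frame = base frame: x ahead of the robot, y to its left, z up, the work surface at z = 0. Lengths are in m, angles in rad, forces in N, time in s.
With the tool pointing down it reaches from about 0.275 to 0.85 m from the base axis. Payload 19 kg.
Tool frame: the origin (TCP) lies midway between the tips of the shut fingers; the grasp point (between the pads) lies 19 mm behind it (arm.hold_point_z is the distance from the TCP to the grasp point, in m); z points along the fingers, y is the line along which they close (so a half turn about z gives the same grasp; the last joint's range is limited). The gripper opens to 85 mm and grips with 20 to 120 N. Pads are 22 mm wide; open, the fingers measure 114 mm over their backs; the gripper's body (76 mm by 85 mm) begins 54 mm behind the grasp point. The pads swing forward as they close: fully open they stand 13 mm farther back than shut.
Start: joints at [1.021, 0.15, 1.437, -0, 1.554, -0.134], TCP at [0.232, 0.526, 0.231] pointing down, gripper open.
Joint ranges: [-2.8, 2.8], [-0.68, 2.1], [0.12, 2.68], [-1.39, 4.53], [0.16, 2.79], [-2.81, 2.81]. Speed limits (rad/s): [1.89, 1.89, 2.22, 3.01, 3.01, 3.01].

### API

Orientations are given as a rotation vector (axis times angle).
In Python, from workcell import arm, workorder, get_image, camera_model gives the robot as it stands (arm), with the cameras as plain functions and the job (workorder).
- The arm moves only by the shell command python3 drive.py 'ROWS' [OPENING] [FORCE]. ROWS is a JSON list of rows, 1 to 8 of them, each of 6 numbers: dx, dy, dz in m, then a rotation vector rx, ry, rz in rad; each row is the pose to reach, as a shift and turn from the pose commanded when the command began, along the tool's axes at that moment; what a row does not reach only later rows make up. A row lasts 1/12 s, in which the tool goes at most 0.0417 m and 0.125 rad, less where a joint would pass 70% of its speed; a pose out of reach is approached as far as the arm can. OPENING is the finger opening in m, set as the command begins (- or left out keeps the last). The fingers move at their own pace and stop on an object; FORCE is the grip in N (left out, the last holds). Time passes only in rows, so rows that do not move let the fingers close. It prints the time, the measured TCP pose, the force, the opening and the grip force at its end.
- arm.sense(): the state, without advancing time (a new reading comes with each control period).
- get_image(name): name is "scene" or "side" or "wrist"; returns (picture, depth): 420x560x3 uint8, red, green, blue; 420x560 float32, m along the optical axis (not along the pixel's ray), 0 where there is no reading.
- camera_model(name): a dict with "fov_y" (degrees; the focal length in pixels is half the picture's height over the tangent of half this angle, whatever the lens; pixels are square), "cx", "cy" (the principal point, pixels), "R" (3x3) and "t" (3): a world point X has camera coordinates R X + t. Camera axes: x right, y down, z forward; pixel columns grow to the right and rows downward; lengths in m; the calibration is good to about 2 mm. A picture is of the moment at which its call begins: read the wrist's pose just before it. camera_model takes no time and is no camera call; for the wrist camera it gives the pose at the moment of the call.
- workorder.hand_in(): hands the job in; it is judged then, once.
The state is a dict: "t": time; "joints": joint angles; "qvel": joint speeds; "tau": joint torques, N m; "position": TCP position; "ee_rot": TCP orientation; "ft_force": force on the tool from outside, world axes, zero at the start; "wrist_torque": the same for the moment, N m; "opening": finger opening in m; "grasp_force": force on a finger pad.
Only numpy, scipy, OpenCV 4.12 (cv2) and the standard library are available. Lean on these libraries where they do the work, as an engineer would, in place of code of your own. Each camera call takes 0.05 s, during which the arm holds its last target. There are 200 camera calls.

### The job

The shoe-care box on the entryway bench has just been refilled: first push its open drawer fully shut, then pick up the nested pair of lids together by the inner lid's yellow knob and lower them (do not drop them) squarely onto the box until the inner lid is fully home, with the outer lid still nested on it. Then lift the blue outer lid alone by its dark collar, leaving the inner lid seated and undisturbed, and keep holding it level above the box, about 10 cm higher than where it sat, so that I can lay the spare key between the lids: finish while still holding it, do not put it down. Leave the door wedge, the shoehorn and the incense holder where they are.

Things in the scene. Friction and masses are not known exactly. Their poses are not given: they have to be found in the camera images.
- carebox: Aluminium shoe-care box, fixed to the bench, 100 (x) by 130 (y) by 75 mm high; origin at the centre of its underside, z up. Its drawer opens along its own -x, roughly towards the robot (box turned up to 0.4 rad). Box and lid pair swap sides (left, right) between starts.
- box_mouth (a point): Centre of the box's open rectangular mouth, level with the rim, 75 mm above the bench: 92 (x) by 122 (y) mm inside 4 mm walls, well floor 28 mm below the rim; the low tins in the well do not reach the lid. Axes as the box's.
- drawer (a joint): Opening of the drawer in the lower part of the box, m: 0 = fully shut against its stop, positive = pulled out along the box's -x. Starts 0.03 to 0.06; about 1.5 N friction and slight damping, no spring, stays where left.
- drawer_pull (a point): Centre of the front face of the drawer's black pull, a bar 44 mm wide (box y) and 12 mm tall standing 14 mm out of the dark drawer front (126 wide, 40 mm tall); moves with the drawer. 30 mm above the bench; 70 mm from the box's centre along its -x when shut. Axes as the box's.
- inner_lid: White inner lid, about 150 g, at first on the bench under the outer lid; origin at the centre of its underside, z up, long side along y. Foot 80 x 110 mm, 4 mm tall; plug 86 x 116 up to 12 mm; flange 100 x 130 from 12 to 16 mm; central knob. Plug has 3 mm play a side in the box mouth. Home: flange on the rim, origin 63 mm above the box's origin, long sides aligned, either way round.
- knob_top (a point): Centre of the top of the inner lid's yellow knob, 67 mm above the inner lid's origin. Upright square bar 16 by 16 mm (sides along the lid's x and y) that passes up through the outer lid's collar and stands 26 mm above it when nested. Gripping it there and lifting carries both lids.
- outer_lid: Blue outer lid, about 140 g, loose on the inner lid: plate 110 x 140 x 5 mm, origin at the centre of the plate's underside, z up, long side along y. A skirt reaches 3.5 mm below the plate around the inner lid's flange, 2 mm play a side. Nested: origin 16 mm above the inner lid's origin. Comes off straight up; clear of the knob after rising 55 mm.
- collar_top (a point): Centre of the open top of the outer lid's dark square collar, 25 mm above the outer lid's origin: 36 by 36 mm outside (sides along the lid's x and y), rising 20 mm from the plate, bore 26 by 26 mm around the knob.
- wedge: Orange plastic door wedge, 120 by 40 by 36 mm high, lying between box and lids; origin at the centre of its underside, long side along x. Leave alone.
- shoehorn: Short stainless shoehorn, about 170 by 42 mm, under 10 mm high, lying beyond the work; origin near its middle at the underside, length along its x. Leave alone.
- incense_holder: Blue ceramic incense holder, round dish 84 mm across, 22 mm high, beyond the work; origin at the centre of its underside. Leave alone.

How it is judged:
By the outcome, as a careful person would: the job done as asked, in the order asked, and still so for the second after the job is handed in, while the arm keeps its last pose, push and grip.
It also fails if it takes over 70 s, if anything falls off the work surface, if the arm or the gripper's body presses on something with over 40 N, if the wrist force passes 120 N, or if a joint passes its speed limit or range.

## Working session

There is one attempt and no reset: what is moved stays moved. The work goes in short steps, Python scripts to look and compute and a shell command to move; the robot and the scene stay as the last step left them, time stands still between calls to the robot, and variables do not carry over. Pictures are saved under pics/ and viewed, at most 10 in all, crops included, and the job is handed in when it is done.

```bash
ls; mkdir -p pics
python3 - <<'E'
from workcell import arm, workorder, get_image, camera_model
import cv2,numpy as np
for n in("scene","side"):
    im,d=get_image(n); cv2.imwrite(f"pics/{n}0.png",im[:,:,::-1]); np.save(f"pics/{n}0.npy",d)
    m=camera_model(n); print(n,m)
s=arm.sense();print(s)
E
```

```text
drive.py
pics
workcell.py
scene {'fov_y': 49.88240638966095, 'cx': 279.3879097126671, 'cy': 207.99493543287997, 'R': array([[-0.85439087,  0.51961438,  0.00414025],
       [ 0.37850574,  0.62778838, -0.68015818],
       [-0.35601918, -0.57955383, -0.73305369]]), 't': array([ 0.53621713, -0.15223492,  1.10031243])}
side {'fov_y': 47.65227585299445, 'cx': 280.6390699691255, 'cy': 211.2138659944319, 'R': array([[-0.73932196, -0.67335063, -0.00140364],
       [-0.49663812,  0.54670138, -0.67414255],
       [ 0.45470169, -0.49771129, -0.73859993]]), 't': array([0.43453945, 0.34752397, 0.58497569])}
{'t': 0.1, 'joints': array([ 1.02103126e+00,  1.50936546e-01,  1.43792100e+00,  3.58719143e-05,
        1.55377484e+00, -1.33970685e-01]), 'qvel': array([-0.00023934, -0.00021013, -0.00384266,  0.00043987, -0.00181694,
        0.0006713 ]), 'tau': array([ 4.66255937e-03, -7.14384270e+01, -5.71794033e+01, -7.88641557e-06,
        6.97079056e-03, -7.12840620e-05]), 'position': array([0.23213979, 0.52584077, 0.23075839]), 'ee_rot': array([-6.48355581e-01, -3.07357037e+00,  1.51962305e-03]), 'ft_force': array([ 0.41743629, -0.3574481 ,  0.60705272]), 'wrist_torque': array([-0.02259741, -0.02640542,  0.02409338]), 'grasp_force': 0.0, 'opening': 0.08546205240856476}
```

View pics/scene0.png

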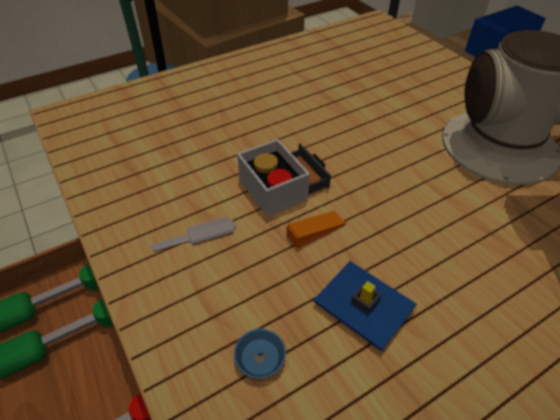

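View pics/side0.png

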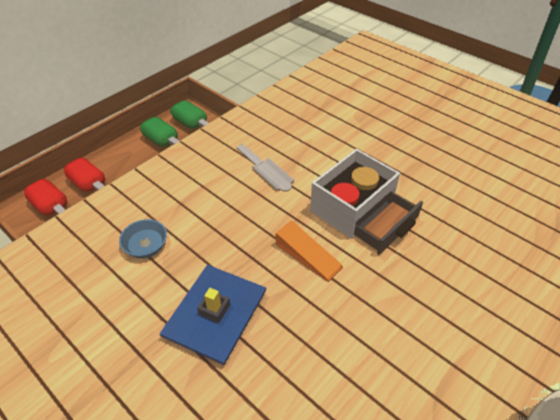

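The scene view shows the box at about (272,178) with its drawer out at (312,168), the wedge at (316,228), the lids at (366,303) with the knob at (369,290), and the holder at (260,353). The side view agrees: box (355,190), pull (412,222), knob (212,300). Next I'll measure by intersecting masks with known-height planes.

```bash
cat > h.py <<'E'
import numpy as np,cv2
from workcell import arm, workorder, get_image, camera_model
def K(m): return 210/np.tan(np.radians(m["fov_y"])/2)
def cloud(m,d):
    v,u=np.mgrid[:420,:560]; f=K(m)
    c=np.stack([(u-m["cx"])/f*d,(v-m["cy"])/f*d,d],-1)
    return (c-m["t"])@m["R"]
def onplane(m,uv,z):
    uv=np.atleast_2d(uv).astype(float); f=K(m)
    r=np.c_[(uv[:,0]-m["cx"])/f,(uv[:,1]-m["cy"])/f,np.ones(len(uv))]@m["R"]
    o=-m["R"].T@m["t"]
    return o+r*((z-o[2])/r[:,2])[:,None]
def rect(p):
    (c,s,a)=cv2.minAreaRect((p[:,:2]*1000).astype(np.float32)); return np.round(c,1),np.round(s,1),round(a,1)
E
python3 - <<'E'
from h import *
for n in("scene","side"):
    m=camera_model(n); im=cv2.imread(f"pics/{n}0.png"); d=np.load(f"pics/{n}0.npy"); P=cloud(m,d); hsv=cv2.cvtColor(im,cv2.COLOR_BGR2HSV)
    v,u=np.mgrid[:420,:560]
    roi=(d>0)&(P[...,0]>.2)&(P[...,0]<.8)&(abs(P[...,1])<.5)
    def comp(mask):
        k,l,st,_=cv2.connectedComponentsWithStats(mask.astype(np.uint8)); i=1+st[1:,4].argmax(); return l==i
    blue=comp((hsv[...,0]>105)&(hsv[...,0]<125)&(hsv[...,1]>150)&roi)
    print(n,"plate z med",np.median(P[blue][:,2]), "cloud",rect(P[blue]),"plane",rect(onplane(m,np.c_[u[blue],v[blue]],.021)))
    y=comp((hsv[...,0]>22)&(hsv[...,0]<33)&(hsv[...,1]>200)&roi&(P[...,2]>.035)); print("knob",y.sum(),P[y].max(0),P[y].mean(0)); t=y&(P[...,2]>.062);print(t.sum(),P[t].mean(0),rect(P[t]))
    o=comp((hsv[...,0]>5)&(hsv[...,0]<16)&(hsv[...,1]>220)&roi&(P[...,2]>.004)); print("wedge",rect(P[o]),P[o].max(0))
    r=comp(roi&(abs(P[...,2]-.075)<.005)&(hsv[...,1]<90)); print("rim",r.sum(),np.median(P[r][:,2]),rect(P[r]),"plane",rect(onplane(m,np.c_[u[r],v[r]],.075)))
    k=roi&(hsv[...,2]<70)&(P[...,2]>.005)&(P[...,2]<.06)&(P[...,1]<.3); 
    bx=rect(P[r])[0]/1000; k&=np.hypot(P[...,0]-bx[0],P[...,1]-bx[1])<.16; k=comp(k); print("dark",k.sum(),rect(P[k]),P[k].min(0),P[k].max(0))
    s=(60,0) 
    c=im[120:360,130:450] if n=="side" else im[130:340,220:440]
    cv2.imwrite(f"pics/{n}c.png",cv2.resize(c,None,fx=2.4,fy=2.4,interpolation=cv2.INTER_CUBIC))
E
```

```text
scene plate z med 0.021573079989141736 cloud (array([566.5, 182.1]), array([108.3, 137.2]), 17.7) plane (array([567. , 182.4]), array([110.1, 137.6]), 18.0)
knob 159 [0.57540867 0.18991516 0.06966421] [0.56880912 0.18324879 0.05676799]
70 [0.56750253 0.18196664 0.06665279] (array([566.9, 181.8]), array([13.7, 14.1]), 15.8)
wedge (array([537.6,  -7.7]), array([115.6,  38.9]), 1.1) [0.59540384 0.01222434 0.03786903]
rim 526 0.07469503661108853 (array([ 549.5, -156.5]), array([132.7, 102. ]), 88.6) plane (array([ 550.9, -155. ]), array([135.6, 103.5]), 88.4)
dark 1745 (array([ 515. , -152.1]), array([126.2, 172.4]), 88.8) [ 0.42888228 -0.21699806  0.0050351 ] [ 0.60225308 -0.0891759   0.05997147]Traceback (most recent call last):
  File "<stdin>", line 8, in <module>
  File "<stdin>", line 7, in comp
ValueError: attempt to get argmax of an empty sequence
```

Run:
```python
from h import *
n="side"
m=camera_model(n); im=cv2.imread(f"pics/{n}0.png"); d=np.load(f"pics/{n}0.npy"); P=cloud(m,d); hsv=cv2.cvtColor(im,cv2.COLOR_BGR2HSV)
v,u=np.mgrid[:420,:560]
Z=P[...,2]; R=lambda x,y,r:(d>0)&(np.hypot(P[...,0]-x,P[...,1]-y)<r)
def comp(mask):
    k,l,st,_=cv2.connectedComponentsWithStats(mask.astype(np.uint8)); i=1+st[1:,4].argmax(); return l==i
b=comp(R(.567,.182,.12)&(Z>.012)); print("lid",b.sum(),np.median(Z[b]),rect(P[b]))
t=R(.567,.182,.03)&(Z>.062); print("knob",t.sum(),P[t].mean(0),rect(P[t]))
r=comp(R(.55,-.156,.1)&(abs(Z-.075)<.004)); print("rim",r.sum(),np.median(Z[r]),rect(P[r]),"plane",rect(onplane(m,np.c_[u[r],v[r]],.075)))
k=R(.47,-.155,.075)&(P[...,0]<.485)&(Z>.012); k=comp(k); print("drawer",rect(P[k]),P[k].min(0))
f=R(.47,-.155,.1)&(P[...,0]<.445)&(Z>.018);print("pull",f.sum(),P[f].min(0),P[f].max(0),rect(P[f]))
print("plane lid px", [np.round(onplane(m,[212,300],.05),3)])
```

```text
lid 5888 0.019884675744764435 (array([563.7, 179.2]), array([111.6, 142.1]), 17.6)
knob 115 [0.56251326 0.18012815 0.06553825] (array([563. , 179.8]), array([16.6, 16.3]), 18.7)
rim 565 0.07364226131354341 (array([ 547.7, -157.6]), array([132.6, 103.5]), 89.0) plane (array([ 546. , -155.1]), array([133. , 102.1]), 88.6)
drawer (array([ 454.6, -153.7]), array([127.2,  60.8]), 90.0) [ 0.4241956  -0.21735453  0.01208746]
pull 590 [ 0.4241956  -0.21735453  0.01806629] [ 0.44499282 -0.09013636  0.04504972] (array([ 434.6, -153.7]), array([127.3,  20.3]), 89.2)
plane lid px [array([[0.562, 0.181, 0.05 ]])]
```

Both cameras agree. The lid is at about (0.565, 0.181) with yaw 17.7°. The box is at about (0.5487, -0.1563) with yaw -1.3°, and its drawer pull is at x≈0.427, so the drawer is about 50 mm open. Drawer first.

```bash
cat >> h.py <<'E'
from scipy.spatial.transform import Rotation as Ro
def go(x,y,z,yawdeg):
    "shift and turn in tool axes to TCP xyz, tool down, tool y at yaw"
    s=arm.sense(); R0=Ro.from_rotvec(s["ee_rot"]); a=np.radians(yawdeg)
    Y=np.array([np.cos(a),np.sin(a),0]);Z=np.array([0,0,-1.]);R1=Ro.from_matrix(np.c_[np.cross(Y,Z),Y,Z])
    print(np.round(np.r_[R0.inv().apply(np.array([x,y,z])-s["position"]),(R0.inv()*R1).as_rotvec()],4), "pos",np.round(s["position"],4))
E
python3 -c "
from h import *
go(.392,-.153,.15,88.7)"
```

```text
[-4.204e-01 -5.563e-01  8.130e-02 -1.000e-03 -4.000e-04 -3.931e-01] pos [0.2321 0.5258 0.2308]
```

```bash
python3 drive.py '[[-0.02,-0.026,0,0,0,-0.05],[-0.045,-0.06,0,0,0,-0.1],[-0.07,-0.093,0,0,0,-0.15],[-0.095,-0.125,0,0,0,-0.2],[-0.12,-0.158,0,0,0,-0.25],[-0.145,-0.19,0,-0.001,0,-0.3],[-0.17,-0.22,0,-0.001,0,-0.35],[-0.19,-0.25,0,-0.001,0,-0.393]]' 0 20; python3 -c "
from h import *
go(.392,-.153,.12,88.7)"
```

```text
t: 0.77
position: [0.3051, 0.2186, 0.2311]
ee_rot: [0.031, 3.141, 0.001]
ft_force: [1.3, 0.1, -0.5]
opening: 0.0001
grasp_force: 0.0
[-0.0943 -0.3699  0.1109  0.0008  0.0004  0.0026] pos [0.3051 0.2186 0.2311]
```

```bash
python3 drive.py '[[-0.009,-0.035,0.01],[-0.018,-0.07,0.02],[-0.027,-0.105,0.03],[-0.036,-0.14,0.04],[-0.045,-0.175,0.05],[-0.054,-0.21,0.06],[-0.063,-0.245,0.07],[-0.072,-0.28,0.08]]' ; python3 -c "
from h import *
go(.392,-.153,.12,88.7)"
```

```text
[-0.0943 -0.3699  0.1109  0.0008  0.0004  0.0026] pos [0.3051 0.2186 0.2311]Traceback (most recent call last):
  File "drive.py", line 5, in <module>
    connect(sys.argv[1:4])
    ~~~~~~~^^^^^^^^^^^^^^^
ValueError: each row has 6 numbers
```

```bash
python3 drive.py '[[-0.009,-0.035,0.01,0,0,0],[-0.018,-0.07,0.02,0,0,0],[-0.027,-0.105,0.03,0,0,0],[-0.036,-0.14,0.04,0,0,0],[-0.045,-0.175,0.05,0,0,0],[-0.054,-0.21,0.06,0,0,0],[-0.063,-0.245,0.07,0,0,0],[-0.072,-0.28,0.08,0,0,0]]' ; python3 -c "
from h import *
go(.385,-.153,.021,88.7)"
```

```text
t: 1.43
position: [0.3705, -0.0629, 0.1506]
ee_rot: [0.036, 3.141, 0.001]
ft_force: [0.5, 0.2, 0.1]
opening: 0.0004
grasp_force: 0.0
[-0.0166 -0.0899  0.1296  0.0008  0.0006 -0.0005] pos [ 0.3705 -0.0629  0.1506]
```

```bash
python3 drive.py '[[-0.005,-0.03,0.02,0,0,0],[-0.01,-0.06,0.045,0,0,0],[-0.016,-0.08,0.07,0,0,0],[-0.0166,-0.09,0.09,0,0,0],[-0.0166,-0.09,0.11,0,0,0],[-0.0166,-0.09,0.125,0,0,0],[-0.0166,-0.09,0.1296,0,0,0],[-0.0166,-0.09,0.1296,0,0,0]]' ; python3 drive.py '[[-0.008,0,0,0,0,0],[-0.016,0,0,0,0,0],[-0.024,0,0,0,0,0],[-0.032,0,0,0,0,0],[-0.038,0,0,0,0,0],[-0.042,0,0,0,0,0],[-0.045,0,0,0,0,0],[-0.045,0,0,0,0,0]]' ; python3 -c "
from h import *
im,d=get_image('side');cv2.imwrite('pics/side1.png',cv2.resize(im[110:270,260:460,::-1],None,fx=3.5,fy=3.5))"
```

```text
t: 2.1
position: [0.3846, -0.1508, 0.0205]
ee_rot: [-0.036, -3.14, -0.003]
ft_force: [-0.6, -0.9, -0.6]
opening: 0.0005
grasp_force: 0.0
t: 2.77
position: [0.4307, -0.1522, 0.0213]
ee_rot: [0.035, 3.141, 0.002]
ft_force: [-1.0, -0.3, 0.2]
opening: -0.0
grasp_force: 0.0
```

View pics/side1.png

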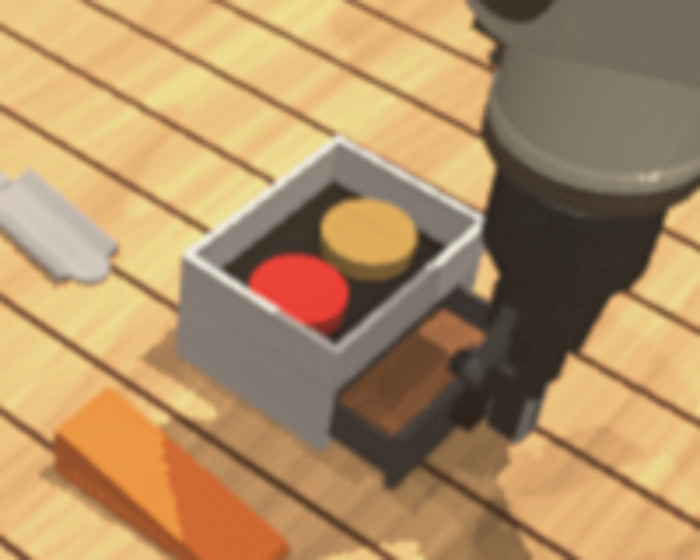

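The fingers are against the pull at crop (485,370) and the drawer is partly in, with about 37 mm to go. I'll keep pushing and watch the force.

```bash
python3 drive.py '[[-0.006,0,0,0,0,0],[-0.012,0,0,0,0,0],[-0.018,0,0,0,0,0],[-0.022,0,0,0,0,0],[-0.026,0,0,0,0,0],[-0.029,0,0,0,0,0],[-0.032,0,0,0,0,0]]' ; for i in 1 2 3; do python3 drive.py '[[-0.001,0,0,0,0,0],[-0.002,0,0,0,0,0],[-0.002,0,0,0,0,0]]'|grep -E "posi|ft_"; done
```

```text
t: 3.4
position: [0.4626, -0.1529, 0.0213]
ee_rot: [0.036, 3.141, 0.001]
ft_force: [-2.4, -0.4, -0.3]
opening: 0.0002
grasp_force: 0.9
position: [0.4644, -0.1531, 0.0214]
ft_force: [1.0, -0.5, -0.6]
position: [0.4664, -0.1531, 0.0215]
ft_force: [-0.7, 0.2, -0.1]
position: [0.4683, -0.1531, 0.0214]
ft_force: [-2.0, -0.7, 1.0]
```

```bash
for i in 1 2; do python3 drive.py '[[-0.001,0,0,0,0,0],[-0.0015,0,0,0,0,0],[-0.0015,0,0,0,0,0]]'|grep -E "posi|ft_"; done;  python3 -c "
from h import *
im,d=get_image('side')
P=cloud(camera_model('side'),d)
k=(d>0)&(abs(P[...,1]+.155)<.06)&(P[...,0]>.44)&(P[...,0]<.51)&(P[...,2]>.012)&(P[...,2]<.034);print(np.percentile(P[k][:,0],[1,10,50,90]))"
```

```text
position: [0.4684, -0.1531, 0.0213]
ft_force: [-17.5, -0.2, 10.5]
position: [0.4685, -0.1531, 0.0212]
ft_force: [-30.9, -1.8, 20.4]
[0.45583341 0.45969684 0.49236082 0.49343358]
```

The drawer is home: it stops dead at 31 N and the drawer front sits at x≈0.4925. Backing off and looking from the wrist.

```bash
python3 drive.py '[[0.01,0,0,0,0,0],[0.025,0,0,0,0,0],[0.035,0,-0.01,0,0,0],[0.035,0,-0.05,0,0,0],[0.03,0,-0.09,0,0,0],[0.01,0,-0.13,0,0,0],[-0.01,0,-0.17,0,0,0],[-0.04,0,-0.2,0,0,0]]' 0.07|grep posi; python3 drive.py '[[-0.01,0,-0.03,0,0,0],[-0.02,0,-0.05,0,0,0],[-0.03,0,-0.07,0,0,0],[-0.03,0,-0.07,0,0,0],[-0.03,0,-0.07,0,0,0]]'
python3 - <<'E'
from h import *
m=camera_model('wrist'); s=arm.sense(); im,d=get_image('wrist'); cv2.imwrite('pics/w1.png',im[:,:,::-1])
P=cloud(m,d); Z=P[...,2]
print("cam at",-m["R"].T@m["t"],s["position"])
r=(d>0)&(abs(Z-.075)<.005)&(np.hypot(P[...,0]-.549,P[...,1]+.156)<.1); print(r.sum(),np.median(Z[r]),rect(P[r]))
E
```

```text
position: [0.507, -0.1541, 0.2202]
t: 5.78
position: [0.5373, -0.155, 0.287]
ee_rot: [0.035, 3.14, 0.001]
ft_force: [-0.2, 0.7, 0.0]
opening: 0.0698
grasp_force: 0.0
cam at [ 0.46987866 -0.15304519  0.42938362] [ 0.53725707 -0.15495079  0.28699076]
2339 0.07476663687933423 (array([ 549.6, -157.4]), array([130.3, 100.3]), 88.6)
```

View pics/w1.png

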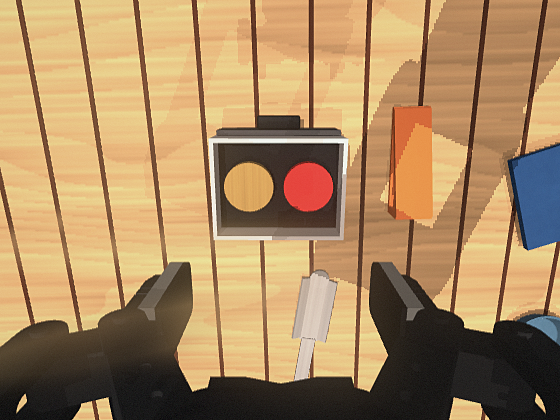

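The wrist view shows the drawer shut, with only the pull at (280,122) standing out. The rim measures a clean 130.3×100.3 mm, centred at (549.6, -157.4), yaw -1.4°. Now the lids.

```bash
python3 -c "
from h import *
go(.553,.178,.287,107.7)"; python3 drive.py '[[-0.003,0.035,0,0,0,-0.05],[-0.006,0.07,0,0,0,-0.1],[-0.009,0.105,0,0,0,-0.15],[-0.012,0.14,0,0,0,-0.2],[-0.014,0.175,0,0,0,-0.25],[-0.016,0.21,0,0,0,-0.29],[-0.018,0.245,0,0,0,-0.33],[-0.02,0.275,0,0,0,-0.33]]' 0.06|grep posi;  python3 -c "
from h import *
go(.553,.178,.287,107.7)"
```

```text
[-8.800e-03  3.331e-01 -6.000e-04  1.000e-03  2.000e-04 -3.315e-01] pos [ 0.5367 -0.1548  0.286 ]
position: [0.5621, 0.1216, 0.2858]
[-0.0085  0.0565 -0.0011  0.0013 -0.0007  0.0015] pos [0.5621 0.1216 0.2858]
```

```bash
python3 drive.py '[[-0.003,0.025,0,0,0,0],[-0.0085,0.05,0,0,0,0],[-0.0085,0.0565,0,0,0,0],[-0.0085,0.0565,0,0,0,0],[-0.0085,0.0565,0,0,0,0]]'|grep posi;  python3 - <<'E'
from h import *
m=camera_model('wrist'); s=arm.sense(); im,d=get_image('wrist'); cv2.imwrite('pics/w2.png',im[:,:,::-1])
P=cloud(m,d); Z=P[...,2]
R=lambda r:(d>0)&(np.hypot(P[...,0]-.565,P[...,1]-.181)<r)
b=R(.1)&(abs(Z-.021)<.006)&(im[...,2]>im[...,0]+20)
print("plate",b.sum(),np.median(Z[b]),rect(P[b]))
c=R(.03)&(abs(Z-.041)<.004); print("collar",c.sum(),np.median(Z[c]),rect(P[c]))
t=R(.03)&(Z>.062); print("knob",t.sum(),np.median(Z[t]),rect(P[t]))
go(.5665,.1805,.046,107.8)
E
```

```text
position: [0.5537, 0.1756, 0.2862]
plate 11165 0.020931471303808367 (array([565.2, 179.8]), array([109. , 140.2]), 17.8)
collar 584 0.040932677386673846 (array([565. , 179.8]), array([35.9, 36. ]), 17.9)
knob 6815 0.36562804646305586 (array([551.1, 183.1]), array([37.2, 39.8]), 37.2)
[-1.370e-02  1.200e-03  2.404e-01  6.000e-04 -2.000e-04 -3.800e-03] pos [0.5539 0.1751 0.2864]
```

View pics/w2.png

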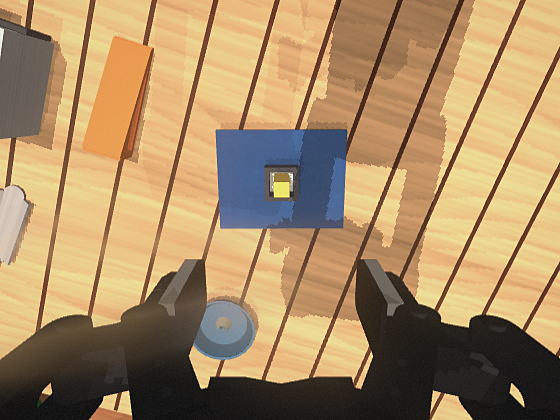

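The plate spans (217–347, 128–228) square in view, with the knob top near (282,188). Next I'll get the knob top from depth.

Run:
```python
from h import *
m=camera_model('wrist'); im,d=get_image('wrist')
P=cloud(m,d); Z=P[...,2]
t=(d>0)&(np.hypot(P[...,0]-.565,P[...,1]-.181)<.03)&(abs(Z-.067)<.0025); print("knob",t.sum(),np.median(Z[t]),rect(P[t]))
c=(rect(P[t])[0])/1000
go(c[0],c[1],.046,107.8)
```

```text
knob 255 0.06693007530818806 (array([564.8, 179.7]), array([15.4, 14.9]), 17.6)
[-0.0117  0.0012  0.2405  0.0006  0.     -0.0044] pos [0.554  0.1749 0.2865]
```

```bash
python3 drive.py '[[-0.004,0,0.035,0,0,0],[-0.008,0,0.07,0,0,0],[-0.0117,0.0012,0.105,0,0,-0.004],[-0.0117,0.0012,0.14,0,0,-0.004],[-0.0117,0.0012,0.17,0,0,-0.004],[-0.0117,0.0012,0.2,0,0,-0.004],[-0.0117,0.0012,0.22,0,0,-0.004],[-0.0117,0.0012,0.232,0,0,-0.004]]'|grep posi; python3 drive.py '[[0,0,0.006,0,0,0],[0,0,0.0085,0,0,0],[0,0,0.0085,0,0,0],[0,0,0.0085,0,0,0]]'; python3 -c "
from h import *
go(.5648,.1797,.046,107.8)"
```

```text
position: [0.5639, 0.1795, 0.0521]
t: 8.02
position: [0.5655, 0.1808, 0.0476]
ee_rot: [-0.486, 3.102, 0.001]
ft_force: [-0.2, -0.2, 0.3]
opening: 0.0598
grasp_force: 0.0
[ 0.001  -0.0009  0.0016  0.0005  0.0021  0.0003] pos [0.5655 0.1808 0.0476]
```

```bash
python3 drive.py '[[0,0,0.001,0,0,0],[0,0,0.001,0,0,0],[0,0,0.001,0,0,0],[0,0,0.001,0,0,0],[0,0,0.001,0,0,0],[0,0,0.001,0,0,0],[0,0,0.001,0,0,0],[0,0,0.001,0,0,0]]' 0 60; python3 drive.py '[[0,0,-0.005,0,0,0],[0,0,-0.012,0,0,0],[0,0,-0.02,0,0,0],[0,0,-0.03,0,0,0],[0,0,-0.03,0,0,0],[0,0,-0.03,0,0,0]]';python3 - <<'E'
from h import *
im,d=get_image('side');cv2.imwrite('pics/side2.png',cv2.resize(im[150:390,90:410,::-1],None,fx=2.2,fy=2.2))
E
```

```text
t: 8.68
position: [0.5651, 0.1809, 0.046]
ee_rot: [-0.487, 3.102, 0.001]
ft_force: [-1.6, -1.3, 5.8]
opening: 0.0148
grasp_force: 59.7
t: 9.18
position: [0.5652, 0.181, 0.0763]
ee_rot: [-0.487, 3.102, 0.001]
ft_force: [-0.5, -0.2, -3.2]
opening: 0.0146
grasp_force: 58.7
```

View pics/side2.png

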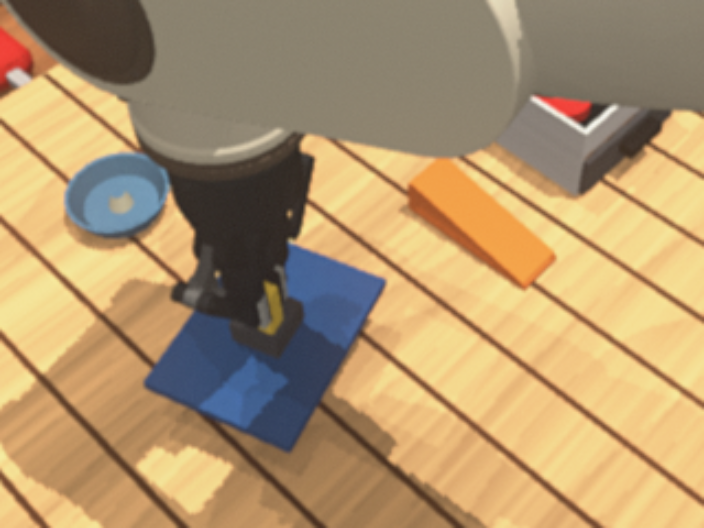

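Both lids are up together and level: 3 N of weight, with the knob between the pads at crop (270,300). Now carrying them to above the box.

```bash
python3 drive.py '[[0,0,-0.01,0,0,0],[0,0,-0.025,0,0,0],[0,0,-0.04,0,0,0],[0,0,-0.06,0,0,0],[0,0,-0.08,0,0,0.02],[0,0,-0.095,0,0,0.05],[0,0,-0.1,0,0,0.08],[0,0,-0.1,0,0,0.11]]'|grep -E "posi|open"; python3 -c "
from h import *
go(.55,-.157,.176,88.6)"
```

```text
position: [0.5653, 0.1809, 0.1776]
opening: 0.0146
[ 0.082  -0.3281  0.0011  0.0011  0.0026  0.2242] pos [0.5653 0.1809 0.1776]
```

```bash
python3 drive.py '[[0.002,-0.01,0,0,0,0.02],[0.007,-0.03,0,0,0,0.05],[0.014,-0.055,0,0,0,0.08],[0.02,-0.08,0,0,0,0.11],[0.026,-0.105,0,0,0,0.14],[0.032,-0.13,0,0,0,0.17],[0.038,-0.155,0,0,0,0.2],[0.044,-0.18,0,0,0,0.224]]'|grep -E "posi|open"; python3 -c "
from h import *
go(.55,-.157,.176,88.6)"
```

```text
position: [0.5571, -0.0061, 0.1752]
opening: 0.0146
[ 0.0034 -0.1511 -0.0009  0.0008 -0.0004 -0.    ] pos [ 0.5571 -0.0061  0.1752]
```

```bash
python3 drive.py '[[0.001,-0.025,0,0,0,0],[0.001,-0.05,0,0,0,0],[0.002,-0.075,0,0,0,0],[0.003,-0.1,0,0,0,0],[0.0034,-0.12,0,0,0,0],[0.0034,-0.135,0,0,0,0],[0.0034,-0.146,0,0,0,0],[0.0034,-0.15,0,0,0,0]]'|grep -E "posi|open";  python3 drive.py '[[0,0,0,0,0,0],[0,0,0,0,0,0],[0,0,0,0,0,0]]'|grep -E "posi|ft_|open"
python3 - <<'E'
from h import *
for n in('wrist','side'):
    m=camera_model(n);im,d=get_image(n);P=cloud(m,d);Z=P[...,2]
    b=(d>0)&(np.hypot(P[...,0]-.55,P[...,1]+.157)<.1)&(abs(Z-.15)<.012)&(im[...,2]>im[...,0].astype(int)+20); print(n,b.sum(),np.median(Z[b]),rect(P[b]))
    cv2.imwrite(f'pics/{n}3.png',im[:,:,::-1])
go(.55,-.157,.125,88.6)
E
```

```text
position: [0.5504, -0.1559, 0.1749]
opening: 0.0151
position: [0.5509, -0.1535, 0.1751]
ft_force: [0.0, 0.4, -2.7]
opening: 0.0146
wrist 43961 0.15000772323163694 (array([ 550.8, -152.8]), array([140.8, 110.7]), 88.8)
side 2784 0.14896454820790253 (array([ 548. , -152.6]), array([142.2, 109.8]), 88.7)
[ 0.0008 -0.0036  0.0501  0.001   0.0002  0.0026] pos [ 0.5509 -0.1535  0.1751]
```

View pics/wrist3.png

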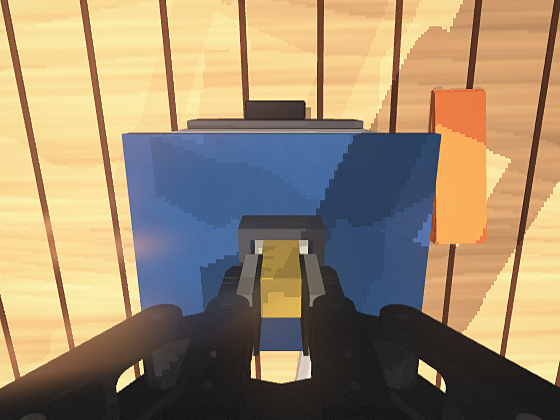

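The lids are square over the box. The plate reads level at z=0.150, yaw 88.8 against the box's 88.6, and needs to shift about 4 mm in -y. I'll correct that, then lower.

```bash
python3 drive.py '[[0.0009,-0.002,0,0,0,0],[0.0009,-0.004,0.005,0,0,0.0026],[0.0009,-0.004,0.012,0.001,0,0.0026],[0.0009,-0.004,0.02,0.001,0,0.0026],[0.0009,-0.004,0.028,0.001,0,0.0026],[0.0009,-0.004,0.036,0.001,0,0.0026],[0.0009,-0.004,0.042,0.001,0,0.0026],[0.0009,-0.004,0.045,0.001,0,0.0026]]'|grep -E "posi|open";  python3 drive.py '[[0,0,0,0,0,0],[0,0,0,0,0,0]]'|grep -E "posi|ft_|open"
python3 - <<'E'
from h import *
m=camera_model('wrist');im,d=get_image('wrist');P=cloud(m,d);Z=P[...,2]
b=(d>0)&(np.hypot(P[...,0]-.55,P[...,1]+.157)<.1)&(abs(Z-.105)<.012)&(im[...,2]>im[...,0].astype(int)+20); print(b.sum(),np.median(Z[b]),rect(P[b]))
go(.55,-.1573,.109,88.6)
E
```

```text
position: [0.5495, -0.158, 0.1287]
opening: 0.0146
position: [0.5499, -0.1582, 0.1301]
ft_force: [-0.6, -0.4, -3.5]
opening: 0.0149
44024 0.10501599275387233 (array([ 549.8, -157.8]), array([141. , 110.7]), 88.6)
[ 0.      0.001   0.0214 -0.0003  0.0006 -0.001 ] pos [ 0.55   -0.1583  0.1304]
```

```bash
python3 drive.py '[[0,0.0006,0.004,0,0,0],[0,0.0006,0.007,0,0,0],[0,0.0006,0.01,0,0,0],[0,0.0006,0.013,0,0,0],[0,0.0006,0.015,0,0,0],[0,0.0006,0.017,0,0,0],[0,0.0006,0.018,0,0,0]]'|grep -E "posi|ft"; for i in 1 2 3; do python3 drive.py '[[0,0,0.001,0,0,0],[0,0,0.001,0,0,0]]'|grep -E "posi|ft"; done
```

```text
position: [0.5498, -0.1576, 0.1117]
ft_force: [-0.2, 0.1, -3.4]
position: [0.5498, -0.1576, 0.1109]
ft_force: [0.4, -0.1, -3.4]
position: [0.5499, -0.1576, 0.11]
ft_force: [0.2, 0.6, -3.0]
position: [0.5499, -0.1576, 0.1091]
ft_force: [-0.0, -0.6, -3.0]
```

```bash
for i in 1 2 3; do python3 drive.py '[[0,0,0.0007,0,0,0],[0,0,0.0007,0,0,0]]'|grep -E "posi|ft"; done
python3 - <<'E'
from h import *
m=camera_model('wrist');im,d=get_image('wrist');P=cloud(m,d);Z=P[...,2]
b=(d>0)&(np.hypot(P[...,0]-.55,P[...,1]+.157)<.1)&(abs(Z-.085)<.012)&(im[...,2]>im[...,0].astype(int)+20); print(b.sum(),np.median(Z[b]),rect(P[b]))
E
```

```text
position: [0.5499, -0.1576, 0.109]
ft_force: [-2.6, 1.6, 5.1]
position: [0.55, -0.1577, 0.109]
ft_force: [-7.7, 2.5, 13.9]
position: [0.55, -0.1577, 0.1089]
ft_force: [-10.0, 4.3, 22.4]
44060 0.0839310365566136 (array([ 549.7, -156.9]), array([140.8, 110.3]), 88.6)
```

The lid is home: hard stop exactly at TCP 0.109, plate top at 0.0839 (ideal 0.084). I'll relieve the push, then open and check.

```bash
python3 drive.py '[[0,0,-0.001,0,0,0],[0,0,-0.0018,0,0,0],[0,0,-0.0018,0,0,0]]'|grep -E "posi|ft"; python3 drive.py '[[0,0,0,0,0,0],[0,0,0,0,0,0],[0,0,0,0,0,0],[0,0,0,0,0,0],[0,0,0,0,0,0],[0,0,0,0,0,0]]' 0.06|grep -E "posi|ft|op"
python3 - <<'E'
from h import *
m=camera_model('wrist');im,d=get_image('wrist');P=cloud(m,d);Z=P[...,2]
R=lambda r:(d>0)&(np.hypot(P[...,0]-.55,P[...,1]+.157)<r)
b=R(.1)&(abs(Z-.085)<.012)&(im[...,2]>im[...,0].astype(int)+20); print(b.sum(),np.median(Z[b]),rect(P[b]))
c=R(.03)&(abs(Z-.104)<.002); print("collar",c.sum(),np.median(Z[c]),rect(P[c]))
go(.55,-.157,.087,88.6)
E
```

```text
position: [0.5499, -0.1576, 0.109]
ft_force: [-2.6, 0.2, 3.1]
position: [0.5499, -0.1577, 0.1087]
ft_force: [0.2, 0.4, 0.8]
opening: 0.0601
46328 0.08395614869236034 (array([ 549.8, -157. ]), array([140.7, 110.4]), 88.6)
collar 3023 0.10392015215681837 (array([ 549.7, -157.1]), array([36.2, 37.1]), 88.6)
[-0.0001  0.0006  0.0217 -0.0001  0.0001 -0.0009] pos [ 0.5499 -0.1576  0.1087]
```

```bash
python3 drive.py '[[0,0.0004,0.004,0,0,0],[0,0.0004,0.009,0,0,0],[0,0.0004,0.014,0,0,0],[0,0.0004,0.018,0,0,0],[0,0.0004,0.0205,0,0,0],[0,0.0004,0.0205,0,0,0]]'|grep -E "posi|ft"; python3 drive.py '[[0,0,0,0,0,0],[0,0,0,0,0,0],[0,0,0,0,0,0],[0,0,0,0,0,0],[0,0,0,0,0,0],[0,0,0,0,0,0]]' 0 50|grep -E "posi|ft|op|gr"
```

```text
position: [0.5496, -0.1571, 0.0874]
ft_force: [0.3, 0.2, -0.2]
position: [0.5501, -0.1573, 0.0887]
ft_force: [-0.3, -0.1, 5.3]
opening: 0.0349
grasp_force: 50.8
```

```bash
python3 drive.py '[[0,0,-0.002,0,0,0],[0,0,-0.005,0,0,0],[0,0,-0.009,0,0,0],[0,0,-0.014,0,0,0],[0,0,-0.02,0,0,0],[0,0,-0.02,0,0,0]]'|grep -E "posi|ft|op|gr"
python3 - <<'E'
from h import *
im,d=get_image('side');cv2.imwrite('pics/side4.png',cv2.resize(im[90:290,240:480,::-1],None,fx=3,fy=3))
E
```

```text
position: [0.5504, -0.1574, 0.1097]
ft_force: [0.3, -0.8, -1.4]
opening: 0.0345
grasp_force: 50.1
```

View pics/side4.png

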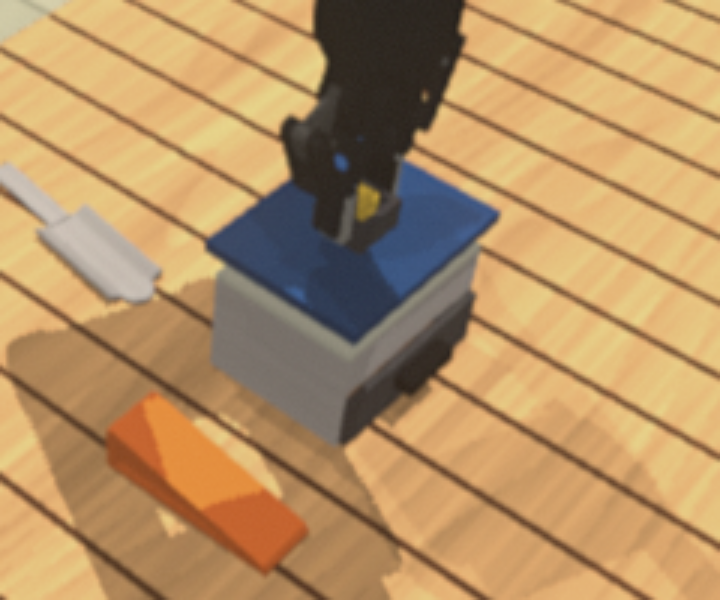

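The blue plate is rising alone and level (1.4 N), with the drawer shut. The pale flange edge is on the rim at crop (350,350). Raising it the rest of the way.

```bash
python3 drive.py '[[0,0,-0.006,0,0,0],[0,0,-0.015,0,0,0],[0,0,-0.027,0,0,0],[0,0,-0.04,0,0,0],[0,0,-0.053,0,0,0],[0,0,-0.065,0,0,0],[0,0,-0.074,0,0,0],[0,0,-0.079,0,0,0]]'|grep -E "posi|ft|op|gr";python3 drive.py '[[0,0,0,0,0,0],[0,0,0,0,0,0],[0,0,0,0,0,0]]'|grep -E "posi|ft|op|gr"
python3 - <<'E'
from h import *
im,d=get_image('side');cv2.imwrite('pics/side5.png',cv2.resize(im[90:290,240:480,::-1],None,fx=3,fy=3))
for n in('wrist','side'):
    m=camera_model(n);im,d=get_image(n);P=cloud(m,d);Z=P[...,2]
    R=lambda r:(d>0)&(np.hypot(P[...,0]-.55,P[...,1]+.157)<r)
    b=R(.1)&(abs(Z-.184)<.015)&(im[...,2]>im[...,0].astype(int)+20); A=np.c_[P[b][:,:2],np.ones(b.sum())]
    print(n,b.sum(),np.median(Z[b]),rect(P[b]),"slope",np.linalg.lstsq(A,Z[b],rcond=None)[0])
    f=R(.09)&(Z>.071)&(Z<.086); print("flange z",f.sum(),np.percentile(Z[f],[10,50,90]))
E
```

```text
position: [0.5502, -0.1573, 0.1891]
ft_force: [-0.4, 0.1, -1.9]
opening: 0.0348
grasp_force: 50.0
position: [0.5496, -0.1571, 0.1865]
ft_force: [-0.4, -0.1, -1.7]
opening: 0.035
grasp_force: 50.1
wrist 51623 0.18172925187589764 (array([ 549.4, -156.8]), array([141.2, 110.5]), 88.6) slope [3.24548427e-04 1.00343383e-04 1.81574452e-01]
flange z 1682 [0.0746515  0.07888198 0.07973549]
side 2703 0.18076729552938084 (array([ 546.9, -156.6]), array([141.7, 110.9]), 88.4) slope [-0.00030726 -0.00150501  0.18066801]
flange z 2483 [0.0759776  0.07782646 0.07923017]
```

View pics/side5.png

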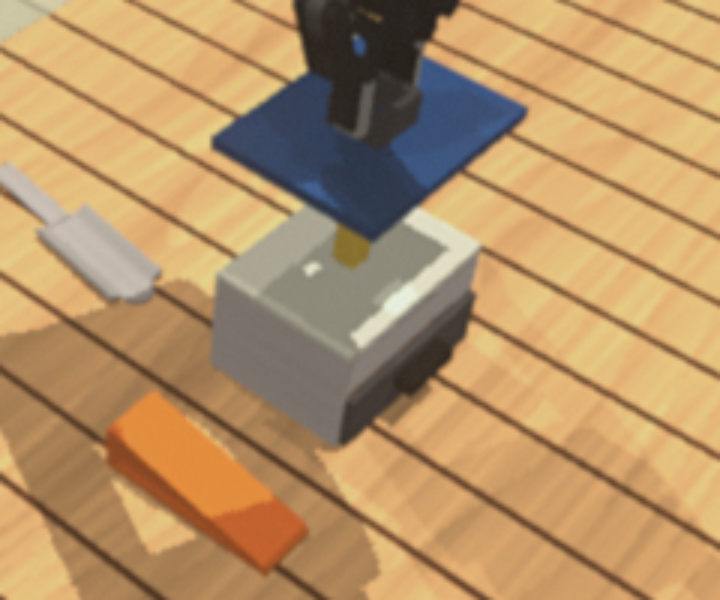

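The outer lid is level, 98 mm up, and the inner lid is seated (flange top at 0.079). A final 2 mm trim, then hand in.

```bash
python3 drive.py '[[0,0,-0.001,0,0,0],[0,0,-0.002,0,0,0],[0,0,-0.002,0,0,0],[0,0,-0.002,0,0,0],[0,0,-0.002,0,0,0],[0,0,-0.002,0,0,0]]'; python3 -c "
from h import *
print(workorder.hand_in())"
```

```text
t: 18.02
position: [0.5499, -0.1572, 0.1892]
ee_rot: [0.04, 3.141, -0.0]
ft_force: [0.0, -0.2, -1.7]
opening: 0.0348
grasp_force: 50.1
the job is handed in; nothing more can be done
None
```

I pushed the drawer fully shut, seated both lids on the box, then lifted the blue outer lid alone; it is still held level about 10 cm above where it sat, the inner lid is home, and the job is handed in at 18 s.

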